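Sort the mixed dog treats at the feeding station

TASK

A mixed handful of dog treats lies about on the marble worktop: put the two bone-shaped biscuits into the open grey tub, the two round biscuits into the shallow bamboo tray, and the chew stick into the white bowl on the raised stand. Lay each one down rather than dropping it, so that all of them end up lying flat on the floor of their container, none on top of another or propped on an edge. Leave the two closed tins standing where they are.

Things in the scene. Friction and masses are not known exactly. Their poses are not given: they have to be found in the camera images.
- bone_a_center (a point): First bone-shaped dog biscuit, baked tan, 80 mm long (own x) and 16 mm thick (own z), lying flat at any yaw; the straight shaft is 20 mm wide (own y) and free over the middle 36 mm, the knobbed ends are 40 mm wide; about 22 g. The point is its centre, half-way up (8 mm over the surface). Either bone may lie on either side of the tub.
- bone_b_center (a point): Second bone-shaped biscuit, the same as the first; its centre, half-way up.
- round_a_center (a point): First round biscuit, baked tan disc of 48 mm diameter and 16 mm thickness (own z) with small dark holes on top, about 20 g; its centre, half-way up.
- round_b_center (a point): Second round biscuit, the same as the first; its centre, half-way up.
- chew_center (a point): Straight hard chew stick, baked tan, 90 mm long (own x), 18 mm wide and high with four rounded ribs along it, about 30 g; its centre, half-way up (9 mm over the surface).
- tub: Low grey plastic storage tub, fixed, for the bone biscuits; outside 130 mm (own x) by 150 mm (own y), 58 mm high, wall and floor 4 mm, so the space inside is 122 by 142 mm and 54 mm deep. A small white press button sits on its -x face; its flip lid is already open, folded back beyond the +x wall and sloping down from just under the rim, so nothing rises over the rim. Origin: centre of its underside, on the worktop.
- tray: Shallow bamboo tray, fixed, for the round biscuits; outside 132 mm (own x) by 190 mm (own y), 22 mm high, wall and floor 6 mm, so the space inside is 120 by 178 mm and 16 mm deep; small ear handles at the two short sides. Origin: centre of its underside, on the worktop.
- bowl_in (a point): Middle of the inner floor of the white ceramic dog bowl for the chew stick, 40 mm above the worktop. The bowl is fixed in a raised square bamboo stand 178 mm wide and 64 mm high (axes along its sides); the inside is about 122 mm across at the floor and 140 mm at the rim, the rim 38 mm above the inner floor (78 mm above the worktop).
- tin_tall_center (a point): Closed steel tin with a paper band, 66 mm diameter, 56 mm high, loose, 180 g, not to be disturbed; its centre, half-way up.
- tin_flat_center (a point): Closed steel tin with a paper band, 66 mm diameter, 36 mm high, loose, 110 g, not to be disturbed; its centre, half-way up.
Things that resemble listed ones, but are neither listed nor needed, are in the scene too. What is shaped like the part that bears chew_center but turquoise is not meant. Leave any green look-alike of the part that bears round_a_center alone.

How it is judged (in metres and radians):
At the end, for the whole second after the job is handed in: Both bones lie flat (within 9 degrees) on the tub floor, both round biscuits flat on the tray floor, the chew level on the bowl floor within 45 mm of its middle; each centre within 5 mm of its resting height there (not stacked, not propped); all released and at rest (x of bone_a_center in the frame of tub between -0.055 and 0.055 m and y of bone_a_center in the frame of tub between -0.065 and 0.065 m and z of bone_a_center in the frame of tub between 0.007 and 0.017 m and (angle between bone_a_center's own z axis and vertical below 0.15 rad or angle between bone_a_center's own z axis and vertical above 2.99 rad) and linear speed of each of bone_a, bone_b, round_a, round_b, chew below 0.02 m/s and angular speed of each of bone_a, bone_b, round_a, round_b, chew below 0.3 rad/s and x of bone_b_center in the frame of tub between -0.055 and 0.055 m and y of bone_b_center in the frame of tub between -0.065 and 0.065 m and z of bone_b_center in the frame of tub between 0.007 and 0.017 m and (angle between bone_b_center's own z axis and vertical below 0.15 rad or angle between bone_b_center's own z axis and vertical above 2.99 rad) and x of round_a_center in the frame of tray between -0.045 and 0.045 m and y of round_a_center in the frame of tray between -0.073 and 0.073 m and z of round_a_center in the frame of tray between 0.009 and 0.019 m and (angle between round_a_center's own z axis and vertical below 0.15 rad or angle between round_a_center's own z axis and vertical above 2.99 rad) and x of round_b_center in the frame of tray between -0.045 and 0.045 m and y of round_b_center in the frame of tray between -0.073 and 0.073 m and z of round_b_center in the frame of tray between 0.009 and 0.019 m and (angle between round_b_center's own z axis and vertical below 0.15 rad or angle between round_b_center's own z axis and vertical above 2.99 rad) and horizontal distance between chew_center and bowl_in below 0.045 m and z of chew_center in the frame of bowl_in between 0.004 and 0.015 m and angle between chew_center's own x axis and vertical between 1.42 and 1.72 rad); the robot touches nothing.
It fails at once if a treat is dropped: it falls unheld at over 0.8 m/s (a fall of more than about 3 cm) ((contact force between the fingers and bone_a below 0.05 N and linear speed of bone_a above 0.8 m/s) or (contact force between the fingers and round_a below 0.05 N and linear speed of round_a above 0.8 m/s) or (contact force between the fingers and chew below 0.05 N and linear speed of chew above 0.8 m/s) or (contact force between the fingers and bone_b below 0.05 N and linear speed of bone_b above 0.8 m/s) or (contact force between the fingers and round_b below 0.05 N and linear speed of round_b above 0.8 m/s)).
It fails at once if a tin is shifted by more than 25 mm or tipped over (distance of any of tin_tall_center, tin_flat_center from where it was at the start of the episode above 0.025 m or angle between any of tin_tall_center, tin_flat_center's own z axis and vertical above 0.3 rad).
It also fails if it takes over 128 s, if anything falls off the work surface, if the arm or the gripper's body presses on something with over 40 N, if the wrist force passes 120 N, or if a joint passes its speed limit or range.

ROBOT

A 7-joint arm with a two-finger parallel gripper is mounted at the origin on the work surface. World frame = base frame: x ahead of the robot, y to its left, z up, the work surface at z = 0. Lengths are in mm, angles in rad, forces in N, time in s.
With the tool pointing down it reaches from about 425 to 825 mm from the base axis. Payload 3.6 kg.
Tool frame: the origin (TCP) lies on the centre line of the jaws, within the pads' length; the fingertips stand 19 mm ahead of it and the grasp point (between the pads) is the TCP; z points along the fingers, y is the line along which they close (so a half turn about z gives the same grasp; the last joint's range is limited). The gripper opens to 93 mm and grips with 3 to 60 N. Pads are 15 mm wide; open, the fingers measure 128 mm over their backs; the gripper's body (75 mm by 188 mm) begins 65 mm behind the grasp point.
Start: joints at [1.167, 0.615, -0.013, 1.423, 0.008, 1.103, -0.04], TCP at [239.779, -604.124, 198.54] pointing down, gripper open.
Joint ranges: [-3.12, 3.12], [-0.3, 2.06], [-1.34, 1.32], [0.26, 2.42], [-1.36, 4.5], [0.01, 1.98], [-2.84, 2.84]. Speed limits (rad/s): [2.79, 2.79, 3.14, 3.14, 3.14, 3.14, 3.14].

INTERFACE

Orientations are given as a unit quaternion [x, y, z, w].
In Python, from workcell import readout, snapshot, job_done gives the robot as it stands.
- The arm moves only by the tool servo_tool, never from a script. Its argument "increments" is a list of rows, each an object of numbers: "claw": the finger opening in m, from 0 to 0.093; "dx", "dy", "dz": the shift along the tool's x, y, z in m; "wx", "wy", "wz": the turn, a rotation vector about the tool's x, y, z in rad. In form: [{"claw": .., "dx": .., "dy": .., "dz": .., "wx": .., "wy": .., "wz": ..}, ...]. A call has exactly 8 rows; each row is the pose to reach, as a shift and turn from the pose commanded when the call began, along the tool's axes at that moment; what a row does not reach only later rows make up. A row lasts 1/8 s, in which the tool goes at most 62.5 mm and 10.7 degrees, less where a joint would pass 70% of its speed; a pose out of reach is approached as far as the arm can. A call with a gripper value outside its range is refused whole. The fingers move at their own pace and stop on an object; the grip force is fixed at half the most. Time passes only in rows, so rows that repeat a pose let the fingers close, or fill a call up. It gives the time, the measured TCP pose, the force, the opening and the grip force at its end, in the units of the state.
- readout.get_state(): the state, without advancing time (a new reading comes with each control period).
- snapshot(name): name is "side" or "top" or "wrist"; returns a dict with "frame" (384x512x3 uint8, red, green, blue), "range_z" (384x512 float32, mm along the optical axis (not along the pixel's ray), 0 where there is no reading), "vertical_fov" (degrees; the focal length in pixels is half the picture's height over the tangent of half this angle, whatever the lens; pixels are square), "cx", "cy" (the principal point, pixels), "dist" ([k1, k2, p1, p2, k3] as OpenCV has them; the pictures are not rectified), "cam_to_world" (4x4, takes a point from camera to world coordinates); the wrist camera has in their place "tool_from_camera" (4x4, takes a point from camera to tool coordinates, whose origin is the TCP and whose axes are the flange's). Camera axes: x right, y up, looking along -z (the intrinsics and any distortion apply to the point x, -y, -z); pixel columns grow to the right and rows downward; lengths in mm; the calibration is good to about 2 mm. A picture is of the moment at which its call begins: read the wrist's pose just before it.
- job_done(): hands the job in; it is judged then, once.
The state is a dict: "clock": time; "q": joint angles; "dq": joint speeds; "effort": joint torques, N m; "position": TCP position; "tool_rot": TCP orientation; "contact_force": force on the tool from outside, world axes, zero at the start; "ft_torque": the same for the moment, N m; "finger_gap": finger opening in mm; "gripper_force": force on a finger pad.
Only numpy, scipy, OpenCV 4.12 (cv2) and the standard library are available. Lean on these libraries where they do the work, as an engineer would, in place of code of your own. Each camera call takes 0.05 s, during which the arm holds its last target. There are 200 camera calls.

## Working session

There is one attempt and no reset: what is moved stays moved. The work goes in short steps, Python scripts to look and compute and a tool call to move; the robot and the scene stay as the last step left them, time stands still between calls to the robot, and variables do not carry over. Pictures are saved under pics/ and viewed, at most 14 in all, crops included, and the job is handed in when it is done.

Besides the shell and the picture viewer there is one more tool, called by a JSON object that holds its "method" and its "body", one argument or row to a line. servo_tool: Moves the arm, as the interface text tells. Its arguments: {"type":"object","properties":{"increments":{"type":"array"}},"required":["increments"]}

```bash
mkdir -p pics; ls; cat > h.py <<'E'
import numpy as np, cv2
from scipy.spatial.transform import Rotation as R
from workcell import readout, snapshot, job_done
def cam(s):
    f=192/np.tan(np.radians(s["vertical_fov"])/2)
    return np.array([[f,0,s["cx"]],[0,f,s["cy"]],[0,0,1.]]),np.array(s["dist"],float)
def T(s,st=None):
    if "cam_to_world" in s: return np.array(s["cam_to_world"])
    M=np.eye(4);M[:3,:3]=R.from_quat(st["tool_rot"]).as_matrix();M[:3,3]=st["position"]
    return M@np.array(s["tool_from_camera"])
def onplane(s,M,px,z):
    K,d=cam(s);u=cv2.undistortPoints(np.array(px,float).reshape(-1,1,2),K,d)[:,0]
    r=np.c_[u[:,0],-u[:,1],-np.ones(len(u))]@M[:3,:3].T
    return M[:3,3]+r*((z-M[2,3])/r[:,2])[:,None]
def cloud(s,M):
    K,d=cam(s);v,u=np.mgrid[:384,:512];p=np.c_[u.ravel(),v.ravel()].astype(float)
    n=cv2.undistortPoints(p.reshape(-1,1,2),K,d)[:,0];Z=s["range_z"].ravel()
    return (np.c_[n[:,0]*Z,-n[:,1]*Z,-Z]@M[:3,:3].T+M[:3,3]).reshape(384,512,3)
E
python3 - <<'E'
from h import *
import pickle
print(readout.get_state())
for n in("top","side"):
    s=snapshot(n);pickle.dump(s,open(n+".pkl","wb"))
    cv2.imwrite(f"pics/{n}.png",cv2.resize(s["frame"][...,::-1],(800,600)));print(n,s["vertical_fov"],s["dist"],s["cam_to_world"],(s["range_z"]==0).mean())
E
```

```text
pics
{'clock': 0.0, 'q': array([ 1.16647208,  0.61589476, -0.01262446,  1.424888  ,  0.00810955,
        1.10342204, -0.04042783]), 'dq': array([ 0.00041441, -0.00010392,  0.00027658,  0.0012693 ,  0.00178179,
       -0.00038797, -0.00030684]), 'effort': array([ 4.44053558e-05, -4.58931577e+01,  2.08933996e-01, -1.65740883e+01,
       -6.11185399e-02,  2.04316922e-02,  2.06047575e-04]), 'position': array([ 239.4799938 , -603.36231152,  197.40073154]), 'tool_rot': array([ 9.82203652e-01,  1.87814658e-01, -2.60734902e-04, -1.25409564e-03]), 'contact_force': array([-0.13968949, -0.12201611,  0.055123  ]), 'ft_torque': array([ 0.0677962 , -0.02081703,  0.03780867]), 'gripper_force': 0.0, 'finger_gap': 92.6900457113558}
top 57.62955061819418 [-0.08594235  0.          0.          0.          0.        ] [[-2.57936711e-02  9.82846681e-01 -1.82611850e-01  3.16894884e+02]
 [-9.99400510e-01 -2.95728368e-02 -1.80018792e-02 -1.44297440e+01]
 [-2.30934377e-02  1.82038042e-01  9.83020267e-01  9.81199292e+02]
 [ 0.00000000e+00  0.00000000e+00  0.00000000e+00  1.00000000e+00]] 0.003977457682291667
side 53.852978488718236 [-0.11281678  0.          0.          0.          0.        ] [[-8.46622297e-01  3.64686686e-01 -3.87600707e-01  1.94519330e+02]
 [-5.31871828e-01 -6.05144042e-01  5.92379141e-01  4.68889687e+02]
 [-1.85214725e-02  7.07675286e-01  7.06295013e-01  6.29802436e+02]
 [ 0.00000000e+00  0.00000000e+00  0.00000000e+00  1.00000000e+00]] 0.0038299560546875
```

View pics/top.png

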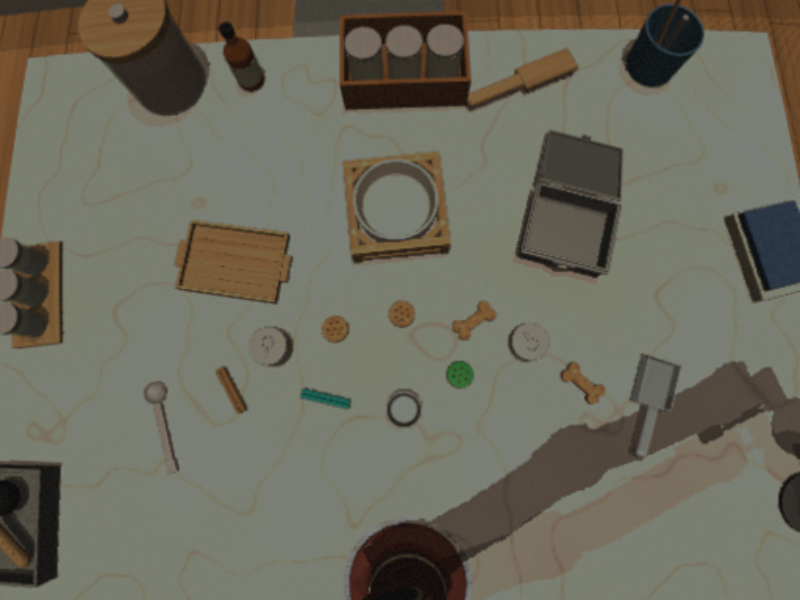

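View pics/side.png

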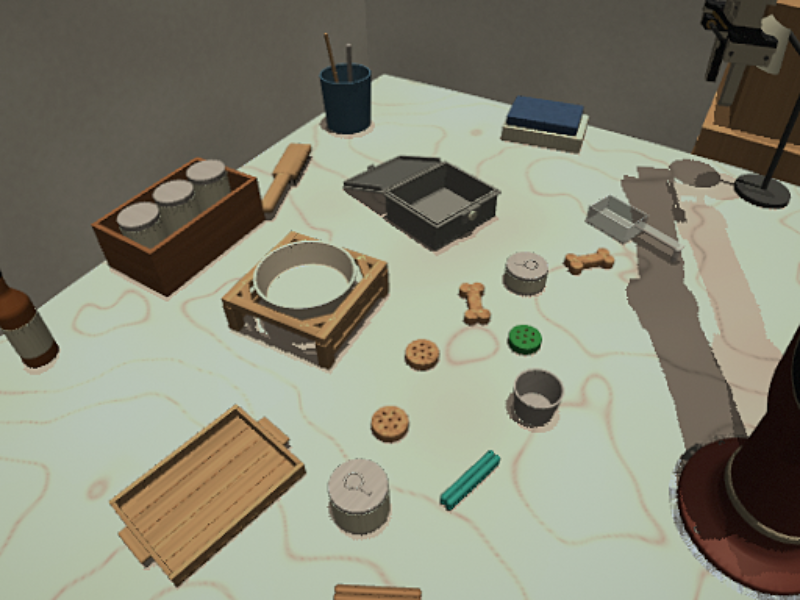

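The top view (800×600) shows two tan discs at (335,328) and (401,314), two bones at (474,320) and (583,382), and a tan stick at (231,390). The turquoise stick at (326,398) and the green disc at (460,375) are the look-alikes, so I leave them alone. The tub is at (568,225), the tray at (233,262), the bowl at (397,200), and the tins at (268,346) and (529,342). The round cup at (404,408) is clutter. I'll measure and confirm in a crop.

```bash
python3 - <<'E'
from h import *
import pickle
s=pickle.load(open("top.pkl","rb"));M=T(s);P=cloud(s,M);im=s["frame"]
hsv=cv2.cvtColor(im,cv2.COLOR_RGB2HSV)
m=((hsv[...,0]<20)&(hsv[...,1]>110)&(hsv[...,2]>60)).astype(np.uint8)
n,l,st,c=cv2.connectedComponentsWithStats(m)
for i in range(1,n):
    x,y,w,h,a=st[i]
    if a<90 or a>700 or not(180<y<290) : continue
    v,u=np.nonzero(l==i);q=onplane(s,M,np.c_[u,v],14)[:,:2]
    e,V=np.linalg.eigh(np.cov(q.T));k=V[:,1]
    rc=cv2.minAreaRect(q.astype(np.float32))
    print(c[i].round()*1.5625,a,"cen",q.mean(0).round(),"r",np.hypot(*q.mean(0)).round(),"rect",np.round(rc[0]),np.round(rc[1]),"yaw",np.degrees(np.arctan2(k[1],k[0])).round(),"ztop",np.median(P[v,u,2]).round(1))
def at(name,lo,hi,x0,x1,y0,y1):
    sel=(P[...,2]>lo)&(P[...,2]<hi);W=np.zeros_like(sel);W[int(y0/1.5625):int(y1/1.5625),int(x0/1.5625):int(x1/1.5625)]=1
    q=P[sel&W][:,:2];rc=cv2.minAreaRect(q.astype(np.float32));b=cv2.boxPoints(rc)
    print(name,len(q),np.round(rc[0]),np.round(rc[1]),rc[2],b.round().tolist())
at("tub rim",50,66,505,625,180,280)
at("tub all",50,66,505,640,120,280)
at("tray rim",15,30,180,290,215,305)
at("stand",55,90,335,460,140,270)
at("bowlrim",72,90,335,460,140,270)
at("bowlfloor",34,44,360,435,165,235)
at("tin1",50,65,245,300,320,370)
at("tin2",30,45,500,555,315,365)
at("cup",25,80,380,430,385,430)
cv2.imwrite("pics/crop.png",cv2.resize(im[180:285,110:400,::-1],None,fx=2.7,fy=2.7,interpolation=2))
E
```

```text
[401.5625 312.5   ] 206 cen [462.  -0.] r 462.0 rect [462.   0.] [42. 42.] yaw 179.0 ztop 15.3
[473.4375 320.3125] 246 cen [ 447. -129.] r 465.0 rect [ 447. -130.] [36. 77.] yaw 125.0 ztop 15.5
[334.375 328.125] 211 cen [438. 119.] r 454.0 rect [439. 120.] [44. 43.] yaw 47.0 ztop 15.8
[582.8125 382.8125] 260 cen [ 329. -316.] r 457.0 rect [ 329. -316.] [77. 36.] yaw 47.0 ztop 15.2
[229.6875 390.625 ] 187 cen [333. 307.] r 453.0 rect [333. 307.] [86. 17.] yaw -151.0 ztop 17.2
tub rim 789 [ 619. -312.] [161. 184.] 73.97389221191406 [[509.0, -364.0], [685.0, -415.0], [730.0, -260.0], [553.0, -210.0]]
tub all 805 [ 619. -312.] [161. 184.] 73.97389221191406 [[509.0, -364.0], [685.0, -415.0], [730.0, -260.0], [553.0, -210.0]]
tray rim 600 [570. 310.] [216. 134.] 80.0299072265625 [[486.0, 215.0], [617.0, 192.0], [655.0, 404.0], [523.0, 427.0]]
stand 2058 [657.   4.] [179. 174.] 4.353227615356445 [[561.0, 84.0], [574.0, -90.0], [752.0, -76.0], [739.0, 97.0]]
bowlrim 344 [657.   5.] [146. 145.] 43.10466766357422 [[554.0, 8.0], [653.0, -98.0], [760.0, 2.0], [661.0, 108.0]]
bowlfloor 1357 [662.   4.] [119. 116.] 87.46282196044922 [[601.0, -53.0], [717.0, -58.0], [722.0, 61.0], [606.0, 67.0]]
tin1 479 [406. 231.] [64. 66.] 28.191022872924805 [[362.0, 245.0], [393.0, 186.0], [450.0, 217.0], [418.0, 275.0]]
tin2 472 [ 404. -223.] [64. 64.] 40.999568939208984 [[358.0, -219.0], [401.0, -268.0], [449.0, -226.0], [407.0, -177.0]]
cup 150 [295.  -0.] [58. 60.] 88.14156341552734 [[264.0, -28.0], [324.0, -30.0], [326.0, 28.0], [266.0, 30.0]]
```

View pics/crop.png

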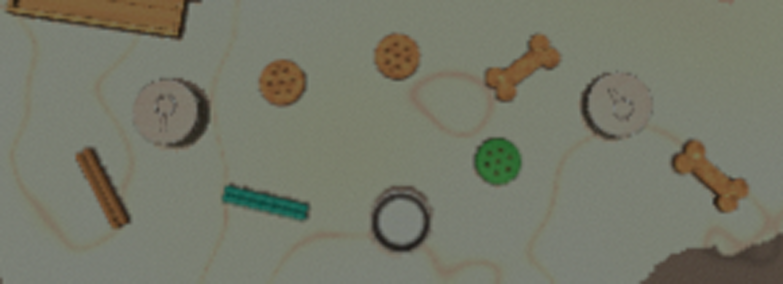

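The crop confirms it: bones at (523,68) and (710,176), tan discs at (282,82) and (397,56), and the ribbed tan stick at (103,188). The green disc and turquoise stick are excluded. Next come the tub pose and the first move.

```bash
cat >> h.py <<'E'
def plan(x,y,z,yaw):
    "yaw: world direction (deg) of closing line; prints increments in m, rad from the current pose"
    st=readout.get_state();A=R.from_quat(st["tool_rot"]).as_matrix();p=np.array(st["position"])
    head=np.degrees(np.arctan2(y,x)); yx=yaw+90
    rel=(yx-head-90+90)%180-90; yx=head+90+rel
    a=np.radians(yx);B=np.array([[np.cos(a),np.sin(a),0],[np.sin(a),-np.cos(a),0],[0,0,-1]]).T
    B=np.array([[np.cos(a),np.sin(a),0],[np.sin(a),-np.cos(a),0],[0,0,-1.]])
    w=R.from_matrix(A.T@B).as_rotvec();d=A.T@(np.array([x,y,z])-p)/1000
    print("t",round(st["clock"],1),"pos",p.round(1),"gap",round(st["finger_gap"],1),"| d",d.round(4),"w",w.round(3),"rel",round(rel),"q7",round(st["q"][6],2))
E
python3 - <<'E'
from h import *
import pickle
s=pickle.load(open("top.pkl","rb"));M=T(s);P=cloud(s,M)
c=onplane(s,M,np.array([[538,186],[620,203],[606,274],[517,260]])/1.5625,58)[:,:2]
print(c.round(),c.mean(0),[np.linalg.norm(c[i]-c[i-1]).round() for i in range(4)])
f=(P[...,2]>1)&(P[...,2]<9)&(np.hypot(P[...,0]-c[:,0].mean(),P[...,1]-c[:,1].mean())<60)
r=(P[...,2]>54)&(P[...,2]<62)&(np.hypot(P[...,0]-c[:,0].mean(),P[...,1]-c[:,1].mean())<103)
for k in(f,r):
    rc=cv2.minAreaRect(P[k][:,:2].astype(np.float32));print(np.round(rc[0]),np.round(rc[1]),rc[2])
plan(329,-316,120,47+90)
E
```

```text
[[ 679. -253.]
 [ 643. -399.]
 [ 514. -360.]
 [ 543. -205.]] [ 594.5109449  -304.16106099] [np.float64(144.0), np.float64(150.0), np.float64(135.0), np.float64(157.0)]
[ 596. -304.] [114. 118.] 21.073081970214844
[ 606. -309.] [159. 149.] 72.93895721435547
t 0.1 pos [ 239.5 -603.5  197.5] gap 93.4 | d [ 0.1892 -0.234   0.078 ] w [-0.002 -0.    -0.442] rel 1 q7 -0.04
```

{"method": "servo_tool", "body": {
  "increments": [
    {"claw":0.06,"dx":0.035,"dy":-0.045,"dz":0.01,"wx":0,"wy":0,"wz":-0.09},
    {"claw":0.06,"dx":0.075,"dy":-0.09,"dz":0.025,"wx":0,"wy":0,"wz":-0.18},
    {"claw":0.06,"dx":0.11,"dy":-0.14,"dz":0.04,"wx":0,"wy":0,"wz":-0.27},
    {"claw":0.06,"dx":0.15,"dy":-0.185,"dz":0.06,"wx":0,"wy":0,"wz":-0.36},
    {"claw":0.06,"dx":0.189,"dy":-0.234,"dz":0.078,"wx":-0.002,"wy":0,"wz":-0.442},
    {"claw":0.06,"dx":0.189,"dy":-0.234,"dz":0.078,"wx":-0.002,"wy":0,"wz":-0.442},
    {"claw":0.06,"dx":0.189,"dy":-0.234,"dz":0.078,"wx":-0.002,"wy":0,"wz":-0.442},
    {"claw":0.06,"dx":0.189,"dy":-0.234,"dz":0.078,"wx":-0.002,"wy":0,"wz":-0.442}
  ]
}}

```text
clock: 1.1
position: [328.8, -318.9, 120.8]
tool_rot: [0.918, 0.397, 0.0, 0.002]
contact_force: [0.3, -0.2, 0.2]
finger_gap: 60.0
gripper_force: 0.0
```

```bash
python3 - <<'E'
from h import *
st=readout.get_state();s=snapshot("wrist")
cv2.imwrite("pics/w1.png",s["frame"][...,::-1]);M=T(s,st);P=cloud(s,M)
hsv=cv2.cvtColor(s["frame"],cv2.COLOR_RGB2HSV)
m=((hsv[...,0]<20)&(hsv[...,1]>100)&(hsv[...,2]>60)&(P[...,2]>5)&(P[...,2]<30)&(np.hypot(P[...,0]-329,P[...,1]+316)<60))
q=P[m][:,:2];print(len(q),q.mean(0),P[m][:,2].max());e,V=np.linalg.eigh(np.cov(q.T));print(np.degrees(np.arctan2(V[1,1],V[0,1])))
K,d=cam(s);g=np.array([[0,0,0],[0,0,19.]]) 
plan(329,-316,22,137)
E
```

```text
1225 [ 326.95001056 -320.8472069 ] 17.908266078911367
48.413449369503205
t 1.1 pos [ 328.7 -318.8  120.8] gap 60.0 | d [ 0.0024 -0.0021  0.0988] w [ 0.003  0.001 -0.004] rel 1 q7 -0.14
```

View pics/w1.png

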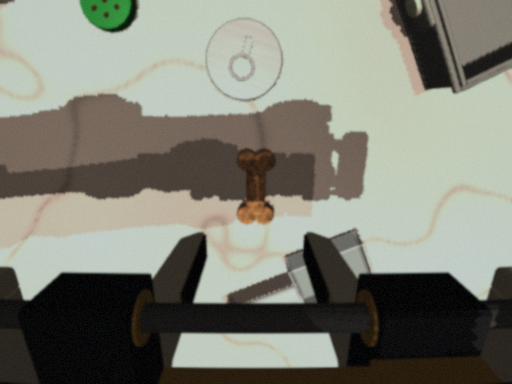

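The wrist view shows the bone at (256,186), centred between the fingers and clear of the scoop at (330,265). I'll go down and grip.

{"method": "servo_tool", "body": {
  "increments": [
    {"claw":0.06,"dx":0.001,"dy":0,"dz":0.04},
    {"claw":0.06,"dx":0.001,"dy":0,"dz":0.075},
    {"claw":0.06,"dx":0.001,"dy":0,"dz":0.098},
    {"claw":0.06,"dx":0.001,"dy":0,"dz":0.098},
    {"claw":0.01,"dx":0.001,"dy":0,"dz":0.098},
    {"claw":0.01,"dx":0.001,"dy":0,"dz":0.098},
    {"claw":0.01,"dx":0.001,"dy":0,"dz":0.098},
    {"claw":0.01,"dx":0.001,"dy":0,"dz":0.098}
  ]
}}

```text
$.increments[0]: bad value
```

```bash
python3 - <<'E'
from h import *
a=np.radians(-15);y=np.array([-np.sin(a),np.cos(a)])
for k in(-33,33): print((np.array([595,-304])+k*y).round(1))
t=np.array([595,-304])-33*y
plan(t[0],t[1],150,75)
E
```

```text
[ 586.5 -335.9]
[ 603.5 -272.1]
t 1.1 pos [ 328.7 -318.8  120.8] gap 60.0 | d [ 0.164   0.1996 -0.0287] w [ 3.000e-03 -1.000e-03  1.078e+00] rel -75 q7 -0.14
```

{"method": "servo_tool", "body": {
  "increments": [
    {"claw":0.06,"dx":0.001,"dy":0,"dz":0.04,"wx":0,"wy":0,"wz":0},
    {"claw":0.06,"dx":0.001,"dy":0,"dz":0.075,"wx":0,"wy":0,"wz":0},
    {"claw":0.06,"dx":0.001,"dy":0,"dz":0.098,"wx":0,"wy":0,"wz":0},
    {"claw":0.06,"dx":0.001,"dy":0,"dz":0.098,"wx":0,"wy":0,"wz":0},
    {"claw":0.01,"dx":0.001,"dy":0,"dz":0.098,"wx":0,"wy":0,"wz":0},
    {"claw":0.01,"dx":0.001,"dy":0,"dz":0.098,"wx":0,"wy":0,"wz":0},
    {"claw":0.01,"dx":0.001,"dy":0,"dz":0.098,"wx":0,"wy":0,"wz":0},
    {"claw":0.01,"dx":0.001,"dy":0,"dz":0.098,"wx":0,"wy":0,"wz":0}
  ]
}}

```text
clock: 2.15
position: [330.1, -316.5, 23.0]
tool_rot: [0.917, 0.399, 0.0, 0.001]
contact_force: [-0.2, 0.1, 0.3]
finger_gap: 24.9
gripper_force: 0.0
```

```bash
python3 - <<'E'
from h import *
plan(586.5,-336,150,75)
E
```

```text
t 2.1 pos [ 330.1 -316.5   23. ] gap 24.9 | d [ 0.1606  0.2011 -0.1265] w [ 3.000e-03 -1.000e-03  1.082e+00] rel -75 q7 -0.19
```

{"method": "servo_tool", "body": {
  "increments": [
    {"claw":0.01,"dx":0,"dy":0,"dz":0,"wx":0,"wy":0,"wz":0},
    {"claw":0.01,"dx":0,"dy":0,"dz":0,"wx":0,"wy":0,"wz":0},
    {"claw":0.01,"dx":0,"dy":0,"dz":0,"wx":0,"wy":0,"wz":0},
    {"claw":0.01,"dx":0,"dy":0,"dz":-0.02,"wx":0,"wy":0,"wz":0},
    {"claw":0.01,"dx":0,"dy":0,"dz":-0.05,"wx":0,"wy":0,"wz":0},
    {"claw":0.01,"dx":0,"dy":0,"dz":-0.09,"wx":0,"wy":0,"wz":0},
    {"claw":0.01,"dx":0,"dy":0,"dz":-0.125,"wx":0,"wy":0,"wz":0},
    {"claw":0.01,"dx":0,"dy":0,"dz":-0.125,"wx":0,"wy":0,"wz":0}
  ]
}}

```text
clock: 3.15
position: [331.1, -317.3, 149.8]
tool_rot: [0.917, 0.398, 0.001, 0.004]
contact_force: [-0.6, -0.6, -0.1]
finger_gap: 10.1
gripper_force: 0.0
```

```bash
python3 - <<'E'
from h import *
plan(586.5,-336,150,75)
E
```

```text
t 3.1 pos [ 331.1 -317.3  149.8] gap 10.1 | d [0.1606 0.1994 0.0013] w [ 0.007 -0.004  1.081] rel -75 q7 -0.14
```

Gap 10 mm with no force, so the grip missed. I'll look again.

```bash
python3 - <<'E'
from h import *
st=readout.get_state();s=snapshot("wrist");t=snapshot("top");d=snapshot("side")
cv2.imwrite("pics/w2.png",np.hstack([cv2.resize(s["frame"],(400,300)),cv2.resize(t["frame"][190:310,320:480],(400,300))])[...,::-1])
M=T(s,st);P=cloud(s,M)
hsv=cv2.cvtColor(s["frame"],cv2.COLOR_RGB2HSV)
m=((hsv[...,0]<20)&(hsv[...,1]>100)&(hsv[...,2]>40)&(P[...,2]>5)&(P[...,2]<30)&(np.hypot(P[...,0]-329,P[...,1]+316)<60))
v,u=np.nonzero(m);q=P[m];print(len(q),u.mean(),v.mean(),q.mean(0),q.min(0),q.max(0));print(st["position"],np.array(s["tool_from_camera"]).round(2),s["vertical_fov"],s["cx"],s["cy"])
E
```

```text
1576 253.86992385786803 181.23477157360406 [ 332.81782035 -315.36778419   15.46215458] [ 295.26890567 -353.23841894    5.01077802] [ 368.05901621 -279.59713915   18.14217025]
[ 331.14238264 -317.32897022  149.77144279] [[   0.      0.95    0.3    84.71]
 [   1.     -0.     -0.     -0.78]
 [  -0.      0.3    -0.95 -186.09]
 [   0.      0.      0.      1.  ]] 66.0513016315082 254.62786427149706 196.79223750933565
```

View pics/w2.png

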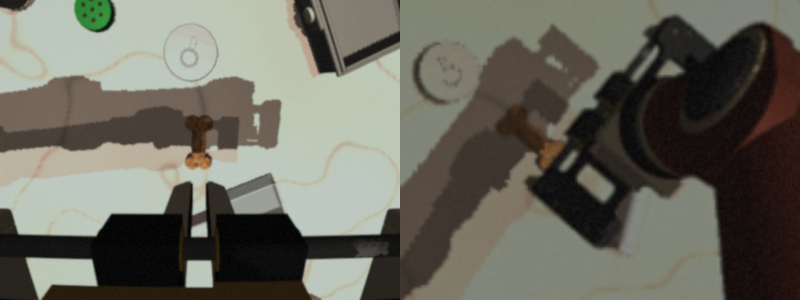

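```bash
python3 - <<'E'
from h import *
st=readout.get_state();s=snapshot("wrist");K,d=cam(s)
C=np.linalg.inv(np.array(s["tool_from_camera"]))
def proj(p):
    p=np.c_[np.array(p,float),np.ones(len(p))]@C.T
    p=p[:,:3]*[1,-1,-1];return cv2.projectPoints(p,np.zeros(3),np.zeros(3),K,d)[0][:,0].round(1)
print("tcp,tip,126 ahead",proj([[0,0,0],[0,0,19],[0,0,126],[0,0,140]]))
M=np.array(s["tool_from_camera"]);P=cloud(s,M)
for u in (236,240,246,252,258,264,268,272):
    print(u,[P[v,u].round().tolist() for v in (225,232,240,250,262,275)])
f=s["frame"].copy()
for p in proj([[0,0,0],[0,0,19],[0,0,134]]): cv2.drawMarker(f,tuple(int(a) for a in p),(255,0,0),0,8)
cv2.imwrite("pics/w3.png",cv2.resize(f[100:330,150:360,::-1],None,fx=2.6,fy=2.6))
E
```

```text
tcp,tip,126 ahead [[255.3 234. ]
 [255.3 223.4]
 [254.9 185.9]
 [254.9 182.7]]
236 [[-55.0, -23.0, 147.0], [-64.0, -23.0, 147.0], [11.0, -11.0, -32.0], [11.0, -11.0, -44.0], [10.0, -10.0, -56.0], [11.0, -9.0, -69.0]]
240 [[-55.0, -18.0, 147.0], [10.0, -9.0, -20.0], [11.0, -9.0, -32.0], [11.0, -8.0, -44.0], [11.0, -8.0, -57.0], [10.0, -7.0, -68.0]]
246 [[-55.0, -11.0, 146.0], [-64.0, -11.0, 147.0], [9.0, -6.0, -27.0], [3.0, -6.0, -30.0], [-3.0, -6.0, -32.0], [-124.0, -11.0, 146.0]]
252 [[-55.0, -3.0, 146.0], [-64.0, -4.0, 147.0], [-75.0, -4.0, 147.0], [-89.0, -4.0, 147.0], [-106.0, -4.0, 147.0], [-125.0, -4.0, 147.0]]
258 [[-55.0, 4.0, 147.0], [-64.0, 4.0, 146.0], [-74.0, 4.0, 144.0], [-90.0, 4.0, 148.0], [-105.0, 4.0, 146.0], [-125.0, 4.0, 147.0]]
264 [[-55.0, 11.0, 147.0], [-65.0, 11.0, 148.0], [9.0, 5.0, -28.0], [9.0, 5.0, -41.0], [5.0, 4.0, -47.0], [-1.0, 4.0, -50.0]]
268 [[-55.0, 16.0, 147.0], [10.0, 8.0, -20.0], [11.0, 7.0, -32.0], [10.0, 7.0, -43.0], [10.0, 6.0, -56.0], [9.0, 6.0, -65.0]]
272 [[-55.0, 21.0, 147.0], [11.0, 10.0, -20.0], [11.0, 9.0, -32.0], [11.0, 9.0, -44.0], [11.0, 8.0, -57.0], [11.0, 7.0, -68.0]]
```

View pics/w3.png

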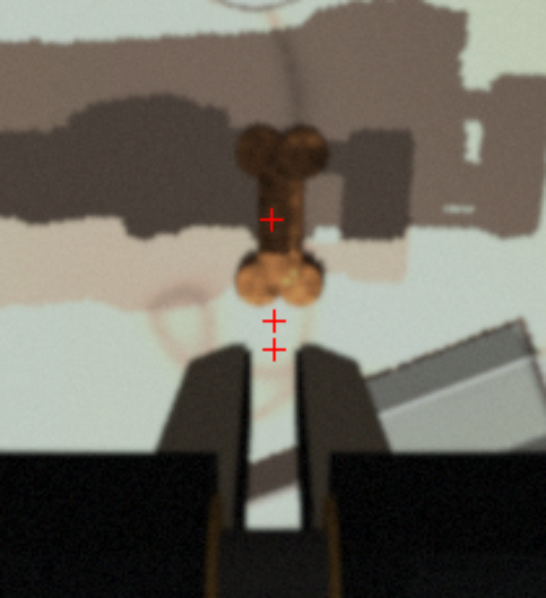

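The wrist depth puts the fingertips about 18 mm *behind* the reported TCP, not 19 mm ahead, which would explain the miss. I'll cross-check from the fixed cameras.

```bash
python3 - <<'E'
from h import *
st=readout.get_state();A=R.from_quat(st["tool_rot"]).as_matrix();p=st["position"]
for n in("side","top","wrist"):
    s=snapshot(n);P=cloud(s,T(s,st));q=(P.reshape(-1,3)-p)@A
    k=q[(abs(q[:,0])<20)&(abs(q[:,1])<60)&(q[:,2]<100)&(q[:,2]>-60)&(s["range_z"].ravel()>0)]
    print(n,len(k),np.sort(k[:,2])[-8:].round(),np.histogram(k[:,2],[-60,-50,-40,-30,-20,-10,0,10,20,30])[0])
    i=k[:,2]>-40;print(np.percentile(k[i],[2,50,98],axis=0).round() if i.any() else "")
E
```

```text
side 249 [-21. -21. -20. -20. -20. -19. -19. -19.] [70 64 65 44  6  0  0  0  0]
[[ -6. -20. -40.]
 [  8.  -7. -31.]
 [ 10.  18. -19.]]
top 7 [-57. -49. -46. -40. -38. -30. -29.] [1 2 2 2 0 0 0 0 0]
[[ -2. -22. -40.]
 [  0. -22. -34.]
 [  8. -19. -29.]]
wrist 1917 [-20. -20. -20. -20. -20. -20. -20. -19.] [671 534 437 270   5   0   0   0   0]
[[ -2. -19. -40.]
 [ 11.   4. -32.]
 [ 11.  18. -21.]]
```

Both cameras agree: the tips are 19 mm behind the reported TCP, so tip z = TCP z + 19. For table grasps I'll go to TCP z = -16 mm, in two stages.

{"method": "servo_tool", "body": {
  "increments": [
    {"claw":0.06,"dx":0.001,"dy":0,"dz":0,"wx":0,"wy":0,"wz":0},
    {"claw":0.06,"dx":0.001,"dy":0,"dz":0,"wx":0,"wy":0,"wz":0},
    {"claw":0.06,"dx":0.001,"dy":0,"dz":0.04,"wx":0.004,"wy":0,"wz":0},
    {"claw":0.06,"dx":0.001,"dy":0,"dz":0.08,"wx":0.004,"wy":0,"wz":0},
    {"claw":0.06,"dx":0.001,"dy":0,"dz":0.12,"wx":0.004,"wy":0,"wz":0},
    {"claw":0.06,"dx":0.001,"dy":0,"dz":0.14,"wx":0.004,"wy":0,"wz":0},
    {"claw":0.06,"dx":0.001,"dy":0,"dz":0.155,"wx":0.004,"wy":0,"wz":0},
    {"claw":0.06,"dx":0.001,"dy":0,"dz":0.16,"wx":0.004,"wy":0,"wz":0}
  ]
}}

```text
clock: 4.5
position: [330.5, -315.4, -13.3]
tool_rot: [0.917, 0.399, -0.001, -0.002]
contact_force: [0.3, -0.0, 0.3]
finger_gap: 60.3
gripper_force: 0.0
```

{"method": "servo_tool", "body": {
  "increments": [
    {"claw":0.06,"dx":0,"dy":0,"dz":0.004,"wx":0,"wy":0,"wz":0},
    {"claw":0.01,"dx":0,"dy":0,"dz":0.004,"wx":0,"wy":0,"wz":0},
    {"claw":0.01,"dx":0,"dy":0,"dz":0.004,"wx":0,"wy":0,"wz":0},
    {"claw":0.01,"dx":0,"dy":0,"dz":0.004,"wx":0,"wy":0,"wz":0},
    {"claw":0.01,"dx":0,"dy":0,"dz":0.004,"wx":0,"wy":0,"wz":0},
    {"claw":0.01,"dx":0,"dy":0,"dz":0.004,"wx":0,"wy":0,"wz":0},
    {"claw":0.01,"dx":0,"dy":0,"dz":0.004,"wx":0,"wy":0,"wz":0},
    {"claw":0.01,"dx":0,"dy":0,"dz":0.004,"wx":0,"wy":0,"wz":0}
  ]
}}

```text
clock: 5.5
position: [330.8, -315.8, -16.3]
tool_rot: [0.917, 0.399, -0.0, -0.001]
contact_force: [-0.1, -0.4, 2.9]
finger_gap: 19.6
gripper_force: 30.0
```

```bash
python3 - <<'E'
from h import *
plan(586.5,-336,120,75)
E
```

```text
t 5.5 pos [ 330.8 -315.8  -16.3] gap 19.6 | d [ 0.1597  0.2005 -0.1367] w [-1.000e-03  1.000e-03  1.082e+00] rel -75 q7 -0.21
```

{"method": "servo_tool", "body": {
  "increments": [
    {"claw":0.01,"dx":0,"dy":0,"dz":-0.04,"wx":0,"wy":0,"wz":0},
    {"claw":0.01,"dx":0,"dy":0,"dz":-0.09,"wx":0,"wy":0,"wz":0},
    {"claw":0.01,"dx":0.02,"dy":0.025,"dz":-0.136,"wx":0,"wy":0,"wz":0.15},
    {"claw":0.01,"dx":0.055,"dy":0.07,"dz":-0.136,"wx":0,"wy":0,"wz":0.33},
    {"claw":0.01,"dx":0.085,"dy":0.11,"dz":-0.136,"wx":0,"wy":0,"wz":0.51},
    {"claw":0.01,"dx":0.115,"dy":0.15,"dz":-0.136,"wx":0,"wy":0,"wz":0.69},
    {"claw":0.01,"dx":0.14,"dy":0.18,"dz":-0.136,"wx":0,"wy":0,"wz":0.87},
    {"claw":0.01,"dx":0.16,"dy":0.2,"dz":-0.136,"wx":0,"wy":0,"wz":1.04}
  ]
}}

```text
clock: 6.5
position: [587.6, -334.6, 118.1]
tool_rot: [0.994, -0.112, -0.001, -0.001]
contact_force: [0.1, -0.5, -0.6]
finger_gap: 19.7
gripper_force: 30.0
```

```bash
python3 - <<'E'
from h import *
st=readout.get_state();s=snapshot("wrist");P=cloud(s,T(s,st));t=snapshot("top");Q=cloud(t,T(t))
q=(P.reshape(-1,3)-st["position"])@R.from_quat(st["tool_rot"]).as_matrix()
for n,C in(("w",P),("t",Q)):
    g=C.reshape(-1,3);k=g[(g[:,2]>52)&(g[:,2]<64)&(np.hypot(g[:,0]-595,g[:,1]+304)<104)]
    rc=cv2.minAreaRect(k[:,:2].astype(np.float32));print(n,len(k),np.round(rc[0]),np.round(rc[1]),rc[2])
cv2.imwrite("pics/w4.png",np.hstack([cv2.resize(s["frame"],(400,300)),cv2.resize(t["frame"][70:200,310:430],(300,300))])[...,::-1])
plan(586.5,-336,120,75)
E
```

```text
w 5069 [ 610. -310.] [160. 154.] 73.75601196289062
t 412 [ 608. -309.] [158. 153.] 72.84611511230469
t 6.6 pos [ 589.4 -332.6  117.6] gap 20.0 | d [-0.0021  0.004  -0.0024] w [-0.002  0.002  0.046] rel -75 q7 -1.2
```

View pics/w4.png

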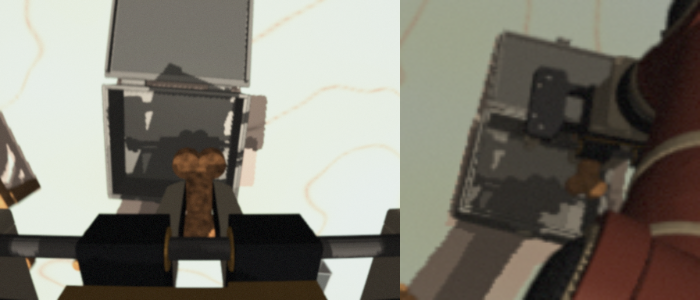

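```bash
python3 - <<'E'
from h import *
plan(586,-336.5,-11,73.7)
E
```

```text
t 6.6 pos [ 589.4 -332.6  117.6] gap 20.0 | d [-0.0023  0.0049  0.1286] w [-0.002  0.002  0.068] rel -76 q7 -1.2
```

{"method": "servo_tool", "body": {
  "increments": [
    {"claw":0.01,"dx":-0.002,"dy":0.005,"dz":0,"wx":0,"wy":0,"wz":0.06},
    {"claw":0.01,"dx":-0.002,"dy":0.005,"dz":0.025,"wx":0,"wy":0,"wz":0.06},
    {"claw":0.01,"dx":-0.002,"dy":0.005,"dz":0.05,"wx":0,"wy":0,"wz":0.06},
    {"claw":0.01,"dx":-0.002,"dy":0.005,"dz":0.075,"wx":0,"wy":0,"wz":0.06},
    {"claw":0.01,"dx":-0.002,"dy":0.005,"dz":0.095,"wx":0,"wy":0,"wz":0.06},
    {"claw":0.01,"dx":-0.002,"dy":0.005,"dz":0.11,"wx":0,"wy":0,"wz":0.06},
    {"claw":0.01,"dx":-0.002,"dy":0.005,"dz":0.115,"wx":0,"wy":0,"wz":0.06},
    {"claw":0.01,"dx":-0.002,"dy":0.005,"dz":0.115,"wx":0,"wy":0,"wz":0.06}
  ]
}}

```text
clock: 7.6
position: [583.1, -339.8, 4.2]
tool_rot: [0.99, -0.14, -0.001, -0.0]
contact_force: [1.1, 0.9, -0.1]
finger_gap: 19.6
gripper_force: 30.0
```

```bash
python3 - <<'E'
from h import *
plan(586,-336.5,-11,73.7)
E
```

```text
t 7.6 pos [ 583.1 -339.8    4.2] gap 19.6 | d [ 0.0019 -0.0039  0.0152] w [-0.001  0.002  0.005] rel -76 q7 -1.22
```

Lower the last bit and open to 34 mm.

{"method": "servo_tool", "body": {
  "increments": [
    {"claw":0.01,"dx":0.002,"dy":-0.004,"dz":0.005,"wx":0,"wy":0,"wz":0},
    {"claw":0.01,"dx":0.002,"dy":-0.004,"dz":0.011,"wx":0,"wy":0,"wz":0},
    {"claw":0.01,"dx":0.002,"dy":-0.004,"dz":0.016,"wx":0,"wy":0,"wz":0},
    {"claw":0.01,"dx":0.002,"dy":-0.004,"dz":0.016,"wx":0,"wy":0,"wz":0},
    {"claw":0.032,"dx":0.002,"dy":-0.004,"dz":0.016,"wx":0,"wy":0,"wz":0},
    {"claw":0.032,"dx":0.002,"dy":-0.004,"dz":0.016,"wx":0,"wy":0,"wz":0},
    {"claw":0.032,"dx":0.002,"dy":-0.004,"dz":0.016,"wx":0,"wy":0,"wz":0},
    {"claw":0.032,"dx":0.002,"dy":-0.004,"dz":0.016,"wx":0,"wy":0,"wz":0}
  ]
}}

```text
clock: 8.6
position: [586.0, -336.3, -11.9]
tool_rot: [0.99, -0.14, -0.001, -0.0]
contact_force: [-0.3, 0.6, -0.2]
finger_gap: 32.1
gripper_force: 0.0
```

```bash
python3 - <<'E'
from h import *
plan(586,-336.5,110,73.7);plan(447,-129.5,100,35)
E
```

```text
t 8.6 pos [ 586.  -336.3  -11.9] gap 32.1 | d [-2.000e-04  1.000e-04 -1.219e-01] w [-0.001  0.002  0.004] rel -76 q7 -1.22
t 8.6 pos [ 586.  -336.3  -11.9] gap 32.1 | d [-0.191  -0.1604 -0.1114] w [-0.003  0.    -2.462] rel 51 q7 -1.22
```

{"method": "servo_tool", "body": {
  "increments": [
    {"claw":0.032,"dx":0,"dy":0,"dz":-0.04,"wx":0,"wy":0,"wz":0},
    {"claw":0.032,"dx":0,"dy":0,"dz":-0.095,"wx":0,"wy":0,"wz":0},
    {"claw":0.06,"dx":-0.025,"dy":-0.02,"dz":-0.112,"wx":0,"wy":0,"wz":0.1},
    {"claw":0.06,"dx":-0.06,"dy":-0.05,"dz":-0.112,"wx":0,"wy":0,"wz":0.25},
    {"claw":0.06,"dx":-0.1,"dy":-0.085,"dz":-0.112,"wx":0,"wy":0,"wz":0.4},
    {"claw":0.06,"dx":-0.14,"dy":-0.12,"dz":-0.112,"wx":0,"wy":0,"wz":0.55},
    {"claw":0.06,"dx":-0.175,"dy":-0.145,"dz":-0.112,"wx":0,"wy":0,"wz":0.68},
    {"claw":0.06,"dx":-0.191,"dy":-0.16,"dz":-0.112,"wx":0,"wy":0,"wz":0.68}
  ]
}}

```text
clock: 9.6
position: [445.1, -127.6, 100.7]
tool_rot: [0.887, -0.461, -0.002, -0.0]
contact_force: [0.6, -0.4, 0.5]
finger_gap: 60.0
gripper_force: 0.0
```

```bash
sed -i 's/def plan(x,y,z,yaw):/def plan(x,y,z,yaw,flip=0):/; s/rel=(yx-head-90+90)%180-90; yx/rel=(yx-head-90+90)%180-90+flip; yx/' h.py
cat >> h.py <<'E'
def tan(n,x,y,r,z0=4,z1=30,smin=100):
    st=readout.get_state();s=snapshot(n);P=cloud(s,T(s,st));h=cv2.cvtColor(s["frame"],cv2.COLOR_RGB2HSV)
    m=(h[...,0]<22)&(h[...,1]>smin)&(h[...,2]>35)&(P[...,2]>z0)&(P[...,2]<z1)&(np.hypot(P[...,0]-x,P[...,1]-y)<r)
    q=P[m];e,V=np.linalg.eigh(np.cov(q[:,:2].T));rc=cv2.minAreaRect(q[:,:2].astype(np.float32))
    print(n,len(q),"rect",np.round(rc[0],1),np.round(rc[1]),"yaw",np.degrees(np.arctan2(V[1,1],V[0,1])).round(1),"z med",np.median(q[:,2]).round(1))
    return s
E
python3 - <<'E'
from h import *
tan("wrist",447,-129.5,60);tan("top",586,-336.5,70);plan(447,-129.5,-12,35,-180)
E
```

```text
wrist 2229 rect [ 448.7 -130.9] [38. 78.] yaw 125.1 z med 15.6
top 237 rect [ 583.5 -333.5] [39. 73.] yaw 166.0 z med 19.2
t 9.7 pos [ 445.6 -127.2  100.6] gap 60.2 | d [3.200e-03 1.000e-04 1.126e-01] w [0.001 0.005 0.003] rel -129 q7 -1.97
```

Bone A lies flat in the tub. Descending on bone B.

{"method": "servo_tool", "body": {
  "increments": [
    {"claw":0.06,"dx":0.004,"dy":0,"dz":0.02,"wx":0,"wy":0.004,"wz":0},
    {"claw":0.06,"dx":0.004,"dy":0,"dz":0.05,"wx":0,"wy":0.004,"wz":0},
    {"claw":0.06,"dx":0.004,"dy":0,"dz":0.08,"wx":0,"wy":0.004,"wz":0},
    {"claw":0.06,"dx":0.004,"dy":0,"dz":0.1,"wx":0,"wy":0.004,"wz":0},
    {"claw":0.06,"dx":0.004,"dy":0,"dz":0.112,"wx":0,"wy":0.004,"wz":0},
    {"claw":0.06,"dx":0.004,"dy":0,"dz":0.115,"wx":0,"wy":0.004,"wz":0},
    {"claw":0.01,"dx":0.004,"dy":0,"dz":0.115,"wx":0,"wy":0.004,"wz":0},
    {"claw":0.01,"dx":0.004,"dy":0,"dz":0.115,"wx":0,"wy":0.004,"wz":0}
  ]
}}

```text
clock: 10.7
position: [449.6, -133.2, -13.8]
tool_rot: [0.887, -0.462, 0.001, 0.001]
contact_force: [-0.1, -0.5, -0.1]
finger_gap: 44.3
gripper_force: 0.0
```

{"method": "servo_tool", "body": {
  "increments": [
    {"claw":0.01,"dx":0,"dy":0,"dz":0,"wx":0,"wy":0,"wz":0},
    {"claw":0.01,"dx":0,"dy":0,"dz":0,"wx":0,"wy":0,"wz":0},
    {"claw":0.01,"dx":0,"dy":0,"dz":0,"wx":0,"wy":0,"wz":0},
    {"claw":0.01,"dx":0,"dy":0,"dz":0,"wx":0,"wy":0,"wz":0},
    {"claw":0.01,"dx":0,"dy":0,"dz":0,"wx":0,"wy":0,"wz":0},
    {"claw":0.01,"dx":0,"dy":0,"dz":0,"wx":0,"wy":0,"wz":0},
    {"claw":0.01,"dx":0,"dy":0,"dz":0,"wx":0,"wy":0,"wz":0},
    {"claw":0.01,"dx":0,"dy":0,"dz":0,"wx":0,"wy":0,"wz":0}
  ]
}}

```text
clock: 11.7
position: [449.1, -133.0, -14.2]
tool_rot: [0.887, -0.462, 0.001, 0.001]
contact_force: [-0.3, 0.7, 4.8]
finger_gap: 19.6
gripper_force: 30.0
```

```bash
python3 - <<'E'
from h import *
plan(605,-273,110,73.7)
E
```

```text
t 11.7 pos [ 449.1 -133.   -14.2] gap 19.6 | d [ 0.2044 -0.0474 -0.1238] w [ 0.001 -0.002 -0.676] rel -82 q7 -1.86
```

{"method": "servo_tool", "body": {
  "increments": [
    {"claw":0.01,"dx":0,"dy":0,"dz":-0.04,"wx":0,"wy":0,"wz":0},
    {"claw":0.01,"dx":0,"dy":0,"dz":-0.09,"wx":0,"wy":0,"wz":0},
    {"claw":0.01,"dx":0.025,"dy":-0.005,"dz":-0.124,"wx":0,"wy":0,"wz":-0.1},
    {"claw":0.01,"dx":0.065,"dy":-0.015,"dz":-0.124,"wx":0,"wy":0,"wz":-0.24},
    {"claw":0.01,"dx":0.11,"dy":-0.025,"dz":-0.124,"wx":0,"wy":0,"wz":-0.4},
    {"claw":0.01,"dx":0.155,"dy":-0.035,"dz":-0.124,"wx":0,"wy":0,"wz":-0.55},
    {"claw":0.01,"dx":0.19,"dy":-0.044,"dz":-0.124,"wx":0,"wy":0,"wz":-0.676},
    {"claw":0.01,"dx":0.2045,"dy":-0.0475,"dz":-0.124,"wx":0,"wy":0,"wz":-0.676}
  ]
}}

```text
clock: 12.7
position: [605.6, -275.1, 108.7]
tool_rot: [0.99, -0.142, 0.0, 0.001]
contact_force: [0.1, 1.0, -0.3]
finger_gap: 19.4
gripper_force: 30.0
```

```bash
python3 - <<'E'
from h import *
plan(605,-273,-10,73.7)
E
```

```text
t 12.7 pos [ 605.6 -275.1  108.7] gap 19.4 | d [-0.0012 -0.0021  0.1187] w [ 0.002 -0.001 -0.001] rel -82 q7 -1.33
```

{"method": "servo_tool", "body": {
  "increments": [
    {"claw":0.01,"dx":-0.001,"dy":-0.001,"dz":0,"wx":0,"wy":0,"wz":0},
    {"claw":0.01,"dx":-0.001,"dy":-0.001,"dz":0.025,"wx":0,"wy":0,"wz":0},
    {"claw":0.01,"dx":-0.001,"dy":-0.001,"dz":0.05,"wx":0,"wy":0,"wz":0},
    {"claw":0.01,"dx":-0.001,"dy":-0.001,"dz":0.075,"wx":0,"wy":0,"wz":0},
    {"claw":0.01,"dx":-0.001,"dy":-0.001,"dz":0.095,"wx":0,"wy":0,"wz":0},
    {"claw":0.01,"dx":-0.001,"dy":-0.001,"dz":0.104,"wx":0,"wy":0,"wz":0},
    {"claw":0.01,"dx":-0.001,"dy":-0.001,"dz":0.104,"wx":0,"wy":0,"wz":0},
    {"claw":0.01,"dx":-0.001,"dy":-0.001,"dz":0.104,"wx":0,"wy":0,"wz":0}
  ]
}}

```text
clock: 13.7
position: [605.2, -272.4, 6.9]
tool_rot: [0.99, -0.142, 0.001, 0.001]
contact_force: [-0.2, -0.2, 0.4]
finger_gap: 19.6
gripper_force: 30.0
```

```bash
python3 - <<'E'
from h import *
plan(605,-273,-9.5,73.7)
E
```

```text
t 13.7 pos [ 605.2 -272.4    6.9] gap 19.6 | d [-0.0001  0.0006  0.0164] w [ 0.002 -0.003  0.   ] rel -82 q7 -1.32
```

{"method": "servo_tool", "body": {
  "increments": [
    {"claw":0.01,"dx":0,"dy":0,"dz":0.006,"wx":0,"wy":0,"wz":0},
    {"claw":0.01,"dx":0,"dy":0,"dz":0.012,"wx":0,"wy":0,"wz":0},
    {"claw":0.01,"dx":0,"dy":0,"dz":0.017,"wx":0,"wy":0,"wz":0},
    {"claw":0.01,"dx":0,"dy":0,"dz":0.017,"wx":0,"wy":0,"wz":0},
    {"claw":0.032,"dx":0,"dy":0,"dz":0.017,"wx":0,"wy":0,"wz":0},
    {"claw":0.032,"dx":0,"dy":0,"dz":0.017,"wx":0,"wy":0,"wz":0},
    {"claw":0.032,"dx":0,"dy":0,"dz":0.017,"wx":0,"wy":0,"wz":0},
    {"claw":0.032,"dx":0,"dy":0,"dz":0.017,"wx":0,"wy":0,"wz":0}
  ]
}}

```text
clock: 14.7
position: [604.4, -272.0, -11.3]
tool_rot: [0.99, -0.142, 0.0, 0.001]
contact_force: [0.1, 0.0, -0.1]
finger_gap: 32.0
gripper_force: 0.0
```

```bash
python3 - <<'E'
from h import *
plan(463,0,100,90);plan(463,0,100,80)
E
```

```text
t 14.7 pos [ 604.4 -272.   -11.3] gap 32.0 | d [-0.2119 -0.2213 -0.1119] w [ 0.002 -0.001 -0.284] rel -90 q7 -1.31
t 14.7 pos [ 604.4 -272.   -11.3] gap 32.0 | d [-0.2119 -0.2213 -0.1119] w [-1.000e-03 -3.000e-03  3.032e+00] rel 80 q7 -1.31
```

```bash
python3 - <<'E'
from h import *
plan(463,0,100,-10)
E
```

```text
t 14.7 pos [ 604.4 -272.   -11.3] gap 32.0 | d [-0.2119 -0.2213 -0.1119] w [ 2.00e-03  1.00e-03 -1.68e+00] rel -10 q7 -1.31
```

{"method": "servo_tool", "body": {
  "increments": [
    {"claw":0.032,"dx":0,"dy":0,"dz":-0.04,"wx":0,"wy":0,"wz":0},
    {"claw":0.032,"dx":0,"dy":0,"dz":-0.095,"wx":0,"wy":0,"wz":0},
    {"claw":0.07,"dx":-0.02,"dy":-0.02,"dz":-0.112,"wx":0,"wy":0,"wz":-0.18},
    {"claw":0.07,"dx":-0.055,"dy":-0.055,"dz":-0.112,"wx":0,"wy":0,"wz":-0.36},
    {"claw":0.07,"dx":-0.09,"dy":-0.09,"dz":-0.112,"wx":0,"wy":0,"wz":-0.54},
    {"claw":0.07,"dx":-0.13,"dy":-0.135,"dz":-0.112,"wx":0,"wy":0,"wz":-0.72},
    {"claw":0.07,"dx":-0.17,"dy":-0.18,"dz":-0.112,"wx":0,"wy":0,"wz":-0.9},
    {"claw":0.07,"dx":-0.21,"dy":-0.22,"dz":-0.112,"wx":0,"wy":0,"wz":-1.08}
  ]
}}

```text
clock: 15.7
position: [463.9, 0.2, 100.6]
tool_rot: [0.921, 0.39, 0.001, 0.001]
contact_force: [1.2, 0.6, -0.2]
finger_gap: 70.2
gripper_force: 0.0
```

```bash
python3 - <<'E'
from h import *
s=tan("wrist",463,0,40);s=tan("top",605,-273,40);plan(463,0,60,-10)
P=cloud(s,T(s)); tan("top",584,-334,38)
E
```

```text
wrist 1749 rect [464.2   1. ] [46. 45.] yaw -138.2 z med 15.6
top 239 rect [ 603.6 -269.7] [37. 74.] yaw 165.3 z med 19.0
t 15.8 pos [461.    4.5 100.4] gap 69.6 | d [-0.0018  0.0047  0.0404] w [-0.003  0.    -0.588] rel -10 q7 -0.9
top 240 rect [ 583.5 -333.4] [39. 74.] yaw 163.7 z med 19.2
```

Both bones read top z ≈ 19 and lie flat. Now the first disc.

{"method": "servo_tool", "body": {
  "increments": [
    {"claw":0.07,"dx":0,"dy":0.002,"dz":0,"wx":0,"wy":0,"wz":-0.15},
    {"claw":0.07,"dx":0,"dy":0.002,"dz":0.01,"wx":0,"wy":0,"wz":-0.3},
    {"claw":0.07,"dx":0,"dy":0.002,"dz":0.025,"wx":0,"wy":0,"wz":-0.45},
    {"claw":0.07,"dx":0,"dy":0.002,"dz":0.05,"wx":0,"wy":0,"wz":-0.58},
    {"claw":0.07,"dx":0,"dy":0.002,"dz":0.07,"wx":0,"wy":0,"wz":-0.59},
    {"claw":0.07,"dx":0,"dy":0.002,"dz":0.08,"wx":0,"wy":0,"wz":-0.59},
    {"claw":0.07,"dx":0,"dy":0.002,"dz":0.08,"wx":0,"wy":0,"wz":-0.59},
    {"claw":0.07,"dx":0,"dy":0.002,"dz":0.08,"wx":0,"wy":0,"wz":-0.59}
  ]
}}

```text
clock: 16.85
position: [466.8, -3.6, 20.8]
tool_rot: [0.77, 0.638, 0.0, 0.002]
contact_force: [0.0, 0.5, 0.4]
finger_gap: 70.0
gripper_force: 0.0
```

```bash
python3 - <<'E'
from h import *
plan(464,1,-15,-10)
E
```

```text
t 16.9 pos [466.8  -3.6  20.8] gap 70.0 | d [ 0.0041 -0.0036  0.0358] w [ 0.002  0.002 -0.011] rel -10 q7 -0.52
```

{"method": "servo_tool", "body": {
  "increments": [
    {"claw":0.07,"dx":0.004,"dy":-0.0035,"dz":0,"wx":0.002,"wy":0.002,"wz":-0.01},
    {"claw":0.07,"dx":0.004,"dy":-0.0035,"dz":0.015,"wx":0.002,"wy":0.002,"wz":-0.01},
    {"claw":0.07,"dx":0.004,"dy":-0.0035,"dz":0.028,"wx":0.002,"wy":0.002,"wz":-0.01},
    {"claw":0.07,"dx":0.004,"dy":-0.0035,"dz":0.036,"wx":0.002,"wy":0.002,"wz":-0.01},
    {"claw":0.04,"dx":0.004,"dy":-0.0035,"dz":0.036,"wx":0.002,"wy":0.002,"wz":-0.01},
    {"claw":0.04,"dx":0.004,"dy":-0.0035,"dz":0.036,"wx":0.002,"wy":0.002,"wz":-0.01},
    {"claw":0.04,"dx":0.004,"dy":-0.0035,"dz":0.036,"wx":0.002,"wy":0.002,"wz":-0.01},
    {"claw":0.04,"dx":0.004,"dy":-0.0035,"dz":0.036,"wx":0.002,"wy":0.002,"wz":-0.01}
  ]
}}

```text
clock: 17.85
position: [463.6, 1.1, -15.4]
tool_rot: [0.766, 0.643, -0.0, -0.0]
contact_force: [0.5, 0.3, 0.7]
finger_gap: 47.2
gripper_force: 30.0
```

```bash
python3 - <<'E'
from h import *
# tray centre 570,310, yaw -10
a=np.radians(-10);y=np.array([-np.sin(a),np.cos(a)]);c=np.array([570,310.])
A=c-40*y;B=c+40*y;print(A,B)
plan(*A,80,-10)
E
```

```text
[563.05407289 270.60768988] [576.94592711 349.39231012]
t 17.9 pos [463.6   1.1 -15.4] gap 47.2 | d [ 0.2827  0.051  -0.0954] w [-0.    -0.    -0.001] rel -36 q7 -0.55
```

{"method": "servo_tool", "body": {
  "increments": [
    {"claw":0.04,"dx":0,"dy":0,"dz":-0.04,"wx":0,"wy":0,"wz":0},
    {"claw":0.04,"dx":0.01,"dy":0,"dz":-0.085,"wx":0,"wy":0,"wz":0},
    {"claw":0.04,"dx":0.05,"dy":0.01,"dz":-0.095,"wx":0,"wy":0,"wz":0},
    {"claw":0.04,"dx":0.1,"dy":0.02,"dz":-0.095,"wx":0,"wy":0,"wz":0},
    {"claw":0.04,"dx":0.155,"dy":0.03,"dz":-0.095,"wx":0,"wy":0,"wz":0},
    {"claw":0.04,"dx":0.21,"dy":0.04,"dz":-0.095,"wx":0,"wy":0,"wz":0},
    {"claw":0.04,"dx":0.255,"dy":0.046,"dz":-0.095,"wx":0,"wy":0,"wz":0},
    {"claw":0.04,"dx":0.283,"dy":0.051,"dz":-0.095,"wx":0,"wy":0,"wz":0}
  ]
}}

```text
clock: 18.85
position: [562.5, 274.1, 79.1]
tool_rot: [0.765, 0.644, -0.0, -0.001]
contact_force: [-0.2, -1.1, -0.4]
finger_gap: 47.3
gripper_force: 30.0
```

```bash
python3 - <<'E'
from h import *
st=readout.get_state();s=snapshot("wrist");P=cloud(s,T(s,st)).reshape(-1,3)
k=P[(P[:,2]>17)&(P[:,2]<27)&(abs(P[:,0]-570)<100)&(abs(P[:,1]-310)<140)]
rc=cv2.minAreaRect(k[:,:2].astype(np.float32));print(len(k),np.round(rc[0]),np.round(rc[1]),rc[2])
plan(563,270.6,5,-10)
E
```

```text
6038 [572. 318.] [202. 133.] 80.0971450805664
t 18.9 pos [563.2 278.6  79.3] gap 47.2 | d [-0.0084  0.0012  0.0742] w [-0.001 -0.006  0.006] rel -36 q7 -0.84
```

{"method": "servo_tool", "body": {
  "increments": [
    {"claw":0.04,"dx":-0.003,"dy":0.001,"dz":0,"wx":0,"wy":0,"wz":0},
    {"claw":0.04,"dx":-0.003,"dy":0.001,"dz":0.02,"wx":0,"wy":0,"wz":0},
    {"claw":0.04,"dx":-0.003,"dy":0.001,"dz":0.04,"wx":0,"wy":0,"wz":0},
    {"claw":0.04,"dx":-0.003,"dy":0.001,"dz":0.06,"wx":0,"wy":0,"wz":0},
    {"claw":0.04,"dx":-0.003,"dy":0.001,"dz":0.073,"wx":0,"wy":0,"wz":0},
    {"claw":0.04,"dx":-0.003,"dy":0.001,"dz":0.073,"wx":0,"wy":0,"wz":0},
    {"claw":0.04,"dx":-0.003,"dy":0.001,"dz":0.073,"wx":0,"wy":0,"wz":0},
    {"claw":0.04,"dx":-0.003,"dy":0.001,"dz":0.073,"wx":0,"wy":0,"wz":0}
  ]
}}

```text
clock: 19.9
position: [563.9, 268.1, 7.2]
tool_rot: [0.766, 0.643, 0.0, -0.0]
contact_force: [0.3, 0.4, -0.5]
finger_gap: 46.9
gripper_force: 30.0
```

```bash
python3 - <<'E'
from h import *
plan(563,270.6,-8.5,-10)
E
```

```text
t 19.9 pos [563.9 268.1   7.2] gap 46.9 | d [ 0.0023 -0.0013  0.0157] w [ 0.    -0.001 -0.001] rel -36 q7 -0.86
```

{"method": "servo_tool", "body": {
  "increments": [
    {"claw":0.04,"dx":0.002,"dy":-0.001,"dz":0.006,"wx":0,"wy":0,"wz":0},
    {"claw":0.04,"dx":0.002,"dy":-0.001,"dz":0.011,"wx":0,"wy":0,"wz":0},
    {"claw":0.04,"dx":0.002,"dy":-0.001,"dz":0.016,"wx":0,"wy":0,"wz":0},
    {"claw":0.04,"dx":0.002,"dy":-0.001,"dz":0.016,"wx":0,"wy":0,"wz":0},
    {"claw":0.062,"dx":0.002,"dy":-0.001,"dz":0.016,"wx":0,"wy":0,"wz":0},
    {"claw":0.062,"dx":0.002,"dy":-0.001,"dz":0.016,"wx":0,"wy":0,"wz":0},
    {"claw":0.062,"dx":0.002,"dy":-0.001,"dz":0.016,"wx":0,"wy":0,"wz":0},
    {"claw":0.062,"dx":0.002,"dy":-0.001,"dz":0.016,"wx":0,"wy":0,"wz":0}
  ]
}}

```text
clock: 20.9
position: [562.7, 270.0, -9.8]
tool_rot: [0.766, 0.643, -0.0, -0.0]
contact_force: [0.3, -1.0, -0.3]
finger_gap: 62.0
gripper_force: 0.0
```

```bash
python3 - <<'E'
from h import *
plan(439,120,60,-10)
E
```

```text
t 20.9 pos [562.7 270.   -9.8] gap 62.0 | d [-0.1692 -0.0957 -0.0697] w [-0.001 -0.    -0.   ] rel -25 q7 -0.87
```

{"method": "servo_tool", "body": {
  "increments": [
    {"claw":0.062,"dx":0,"dy":0,"dz":-0.035,"wx":0,"wy":0,"wz":0},
    {"claw":0.062,"dx":0,"dy":0,"dz":-0.07,"wx":0,"wy":0,"wz":0},
    {"claw":0.07,"dx":-0.03,"dy":-0.02,"dz":-0.07,"wx":0,"wy":0,"wz":0},
    {"claw":0.07,"dx":-0.07,"dy":-0.04,"dz":-0.07,"wx":0,"wy":0,"wz":0},
    {"claw":0.07,"dx":-0.11,"dy":-0.062,"dz":-0.07,"wx":0,"wy":0,"wz":0},
    {"claw":0.07,"dx":-0.145,"dy":-0.082,"dz":-0.07,"wx":0,"wy":0,"wz":0},
    {"claw":0.07,"dx":-0.169,"dy":-0.096,"dz":-0.07,"wx":0,"wy":0,"wz":0},
    {"claw":0.07,"dx":-0.169,"dy":-0.096,"dz":-0.07,"wx":0,"wy":0,"wz":0}
  ]
}}

```text
clock: 21.9
position: [437.6, 118.5, 60.5]
tool_rot: [0.767, 0.642, -0.001, -0.0]
contact_force: [0.9, 0.4, -0.4]
finger_gap: 70.1
gripper_force: 0.0
```

```bash
python3 - <<'E'
from h import *
tan("wrist",439,120,40);plan(439.5,120,-15,-10)
E
```

```text
wrist 2358 rect [439.8 121.2] [47. 46.] yaw 86.8 z med 15.7
t 21.9 pos [439.3 120.3  60.7] gap 70.1 | d [-0.0003  0.0003  0.0757] w [-0.    -0.001 -0.001] rel -25 q7 -0.75
```

{"method": "servo_tool", "body": {
  "increments": [
    {"claw":0.07,"dx":0.001,"dy":0,"dz":0.03,"wx":0,"wy":0,"wz":0},
    {"claw":0.07,"dx":0.001,"dy":0,"dz":0.055,"wx":0,"wy":0,"wz":0},
    {"claw":0.07,"dx":0.001,"dy":0,"dz":0.07,"wx":0,"wy":0,"wz":0},
    {"claw":0.07,"dx":0.001,"dy":0,"dz":0.076,"wx":0,"wy":0,"wz":0},
    {"claw":0.04,"dx":0.001,"dy":0,"dz":0.076,"wx":0,"wy":0,"wz":0},
    {"claw":0.04,"dx":0.001,"dy":0,"dz":0.076,"wx":0,"wy":0,"wz":0},
    {"claw":0.04,"dx":0.001,"dy":0,"dz":0.076,"wx":0,"wy":0,"wz":0},
    {"claw":0.04,"dx":0.001,"dy":0,"dz":0.076,"wx":0,"wy":0,"wz":0}
  ]
}}

```text
clock: 22.95
position: [439.4, 121.5, -15.1]
tool_rot: [0.766, 0.643, 0.0, -0.0]
contact_force: [-0.1, 0.1, 3.6]
finger_gap: 47.3
gripper_force: 30.0
```

```bash
python3 - <<'E'
from h import *
plan(577,349.5,80,-10)
E
```

```text
t 22.9 pos [439.4 121.5 -15.1] gap 47.3 | d [ 0.2485  0.0958 -0.0949] w [ 0.    -0.001 -0.001] rel -41 q7 -0.81
```

{"method": "servo_tool", "body": {
  "increments": [
    {"claw":0.04,"dx":0,"dy":0,"dz":-0.04,"wx":0,"wy":0,"wz":0},
    {"claw":0.04,"dx":0,"dy":0,"dz":-0.085,"wx":0,"wy":0,"wz":0},
    {"claw":0.04,"dx":0.035,"dy":0.014,"dz":-0.095,"wx":0,"wy":0,"wz":0},
    {"claw":0.04,"dx":0.085,"dy":0.034,"dz":-0.095,"wx":0,"wy":0,"wz":0},
    {"claw":0.04,"dx":0.135,"dy":0.053,"dz":-0.095,"wx":0,"wy":0,"wz":0},
    {"claw":0.04,"dx":0.185,"dy":0.072,"dz":-0.095,"wx":0,"wy":0,"wz":0},
    {"claw":0.04,"dx":0.225,"dy":0.087,"dz":-0.095,"wx":0,"wy":0,"wz":0},
    {"claw":0.04,"dx":0.2485,"dy":0.096,"dz":-0.095,"wx":0,"wy":0,"wz":0}
  ]
}}

```text
clock: 23.95
position: [576.8, 351.5, 78.9]
tool_rot: [0.766, 0.643, -0.0, -0.001]
contact_force: [1.3, -0.2, -0.1]
finger_gap: 47.4
gripper_force: 30.0
```

{"method": "servo_tool", "body": {
  "increments": [
    {"claw":0.04,"dx":0,"dy":0,"dz":0,"wx":0,"wy":0,"wz":0},
    {"claw":0.04,"dx":0,"dy":0,"dz":0.02,"wx":0,"wy":0,"wz":0},
    {"claw":0.04,"dx":0,"dy":0,"dz":0.04,"wx":0,"wy":0,"wz":0},
    {"claw":0.04,"dx":0,"dy":0,"dz":0.06,"wx":0,"wy":0,"wz":0},
    {"claw":0.04,"dx":0,"dy":0,"dz":0.07,"wx":0,"wy":0,"wz":0},
    {"claw":0.04,"dx":0,"dy":0,"dz":0.07,"wx":0,"wy":0,"wz":0},
    {"claw":0.04,"dx":0,"dy":0,"dz":0.07,"wx":0,"wy":0,"wz":0},
    {"claw":0.04,"dx":0,"dy":0,"dz":0.07,"wx":0,"wy":0,"wz":0}
  ]
}}

```text
clock: 24.95
position: [577.2, 349.7, 10.1]
tool_rot: [0.766, 0.643, 0.001, -0.0]
contact_force: [-0.3, -0.9, -0.6]
finger_gap: 47.1
gripper_force: 30.0
```

```bash
python3 - <<'E'
from h import *
plan(577,349.5,-8,-10)
E
```

```text
t 24.9 pos [577.2 349.7  10.1] gap 47.1 | d [-0.0002 -0.0002  0.0181] w [ 0.    -0.001 -0.   ] rel -41 q7 -0.94
```

{"method": "servo_tool", "body": {
  "increments": [
    {"claw":0.04,"dx":0,"dy":0,"dz":0.006,"wx":0,"wy":0,"wz":0},
    {"claw":0.04,"dx":0,"dy":0,"dz":0.012,"wx":0,"wy":0,"wz":0},
    {"claw":0.04,"dx":0,"dy":0,"dz":0.018,"wx":0,"wy":0,"wz":0},
    {"claw":0.04,"dx":0,"dy":0,"dz":0.018,"wx":0,"wy":0,"wz":0},
    {"claw":0.062,"dx":0,"dy":0,"dz":0.018,"wx":0,"wy":0,"wz":0},
    {"claw":0.062,"dx":0,"dy":0,"dz":0.018,"wx":0,"wy":0,"wz":0},
    {"claw":0.062,"dx":0,"dy":0,"dz":0.018,"wx":0,"wy":0,"wz":0},
    {"claw":0.062,"dx":0,"dy":0,"dz":0.018,"wx":0,"wy":0,"wz":0}
  ]
}}

```text
clock: 25.95
position: [576.7, 349.3, -8.7]
tool_rot: [0.766, 0.643, -0.0, -0.0]
contact_force: [0.2, 0.4, 0.5]
finger_gap: 62.2
gripper_force: 0.0
```

```bash
python3 - <<'E'
from h import *
plan(333,307,90,29+90);plan(333,307,90,29+90,-180)
E
```

```text
t 25.9 pos [576.7 349.3  -8.7] gap 62.2 | d [-0.084  -0.2327 -0.0984] w [-0.000e+00 -1.000e-03 -2.252e+00] rel 76 q7 -0.95
t 25.9 pos [576.7 349.3  -8.7] gap 62.2 | d [-0.084  -0.2327 -0.0984] w [-0.001  0.     0.89 ] rel -104 q7 -0.95
```

{"method": "servo_tool", "body": {
  "increments": [
    {"claw":0.062,"dx":0,"dy":0,"dz":-0.04,"wx":0,"wy":0,"wz":0},
    {"claw":0.062,"dx":0,"dy":-0.005,"dz":-0.085,"wx":0,"wy":0,"wz":0},
    {"claw":0.05,"dx":-0.012,"dy":-0.04,"dz":-0.098,"wx":0,"wy":0,"wz":0.18},
    {"claw":0.05,"dx":-0.03,"dy":-0.085,"dz":-0.098,"wx":0,"wy":0,"wz":0.36},
    {"claw":0.05,"dx":-0.048,"dy":-0.135,"dz":-0.098,"wx":0,"wy":0,"wz":0.54},
    {"claw":0.05,"dx":-0.065,"dy":-0.18,"dz":-0.098,"wx":0,"wy":0,"wz":0.72},
    {"claw":0.05,"dx":-0.078,"dy":-0.215,"dz":-0.098,"wx":0,"wy":0,"wz":0.89},
    {"claw":0.05,"dx":-0.084,"dy":-0.233,"dz":-0.098,"wx":0,"wy":0,"wz":0.89}
  ]
}}

```text
clock: 26.95
position: [330.3, 306.8, 89.8]
tool_rot: [0.968, 0.251, -0.001, -0.0]
contact_force: [-0.1, -0.0, 0.2]
finger_gap: 50.1
gripper_force: 0.0
```

```bash
python3 - <<'E'
from h import *
tan("wrist",333,307,55);s=snapshot("top");P=cloud(s,T(s))
for c in((563,270.6),(577,349.4)):
    k=np.hypot(P[...,0]-c[0],P[...,1]-c[1])<20;print(P[k][:,2].mean().round(1),P[k][:,2].std().round(1))
for c in((406,231),(404,-223)):
    k=(np.hypot(P[...,0]-c[0],P[...,1]-c[1])<60)&(P[...,2]>28);print(P[k].mean(0).round(1))
plan(333,307,-14,119,-180)
E
```

```text
wrist 1650 rect [335.5 308.9] [87. 17.] yaw -150.8 z med 17.0
22.3 1.7
22.5 1.7
[388.2 238.2 151. ]
[ 402.9 -222.5   35.1]
t 27.1 pos [330.3 306.9  89.8] gap 49.6 | d [0.0027 0.0014 0.1037] w [-0.001  0.003  0.003] rel -104 q7 -1.85
```

Both discs read top z ≈ 22, flat in the tray. Gripping the chew.

{"method": "servo_tool", "body": {
  "increments": [
    {"claw":0.05,"dx":0.004,"dy":0,"dz":0.02,"wx":0,"wy":0.002,"wz":0},
    {"claw":0.05,"dx":0.004,"dy":0,"dz":0.05,"wx":0,"wy":0.002,"wz":0},
    {"claw":0.05,"dx":0.004,"dy":0,"dz":0.08,"wx":0,"wy":0.002,"wz":0},
    {"claw":0.05,"dx":0.004,"dy":0,"dz":0.097,"wx":0,"wy":0.002,"wz":0},
    {"claw":0.05,"dx":0.004,"dy":0,"dz":0.104,"wx":0,"wy":0.002,"wz":0},
    {"claw":0.01,"dx":0.004,"dy":0,"dz":0.105,"wx":0,"wy":0.002,"wz":0},
    {"claw":0.01,"dx":0.004,"dy":0,"dz":0.105,"wx":0,"wy":0.002,"wz":0},
    {"claw":0.01,"dx":0.004,"dy":0,"dz":0.105,"wx":0,"wy":0.002,"wz":0}
  ]
}}

```text
clock: 28.05
position: [336.5, 309.4, -14.9]
tool_rot: [0.968, 0.25, 0.001, -0.001]
contact_force: [0.3, -0.5, 0.2]
finger_gap: 24.4
gripper_force: 0.0
```

{"method": "servo_tool", "body": {
  "increments": [
    {"claw":0.01,"dx":0,"dy":0,"dz":0,"wx":0,"wy":0,"wz":0},
    {"claw":0.01,"dx":0,"dy":0,"dz":0,"wx":0,"wy":0,"wz":0},
    {"claw":0.01,"dx":0,"dy":0,"dz":0,"wx":0,"wy":0,"wz":0},
    {"claw":0.01,"dx":0,"dy":0,"dz":0,"wx":0,"wy":0,"wz":0},
    {"claw":0.01,"dx":0,"dy":0,"dz":0,"wx":0,"wy":0,"wz":0},
    {"claw":0.01,"dx":0,"dy":0,"dz":0,"wx":0,"wy":0,"wz":0},
    {"claw":0.01,"dx":0,"dy":0,"dz":0,"wx":0,"wy":0,"wz":0},
    {"claw":0.01,"dx":0,"dy":0,"dz":0,"wx":0,"wy":0,"wz":0}
  ]
}}

```text
clock: 29.05
position: [336.3, 309.3, -15.1]
tool_rot: [0.968, 0.25, 0.001, -0.001]
contact_force: [0.2, -0.8, 4.5]
finger_gap: 17.4
gripper_force: 30.1
```

```bash
python3 - <<'E'
from h import *
plan(660,4,120,119);plan(660,4,120,119,-180)
E
```

```text
t 29.1 pos [336.3 309.3 -15.1] gap 17.4 | d [ 0.1355  0.4237 -0.1352] w [-0.001 -0.002 -0.   ] rel -61 q7 -1.85
t 29.1 pos [336.3 309.3 -15.1] gap 17.4 | d [ 0.1355  0.4237 -0.1352] w [-3.000e-03  1.000e-03  3.141e+00] rel -241 q7 -1.85
```

{"method": "servo_tool", "body": {
  "increments": [
    {"claw":0.01,"dx":0,"dy":0,"dz":-0.04,"wx":0,"wy":0,"wz":0},
    {"claw":0.01,"dx":0,"dy":0,"dz":-0.09,"wx":0,"wy":0,"wz":0},
    {"claw":0.01,"dx":0.01,"dy":0.03,"dz":-0.125,"wx":0,"wy":0,"wz":0},
    {"claw":0.01,"dx":0.025,"dy":0.08,"dz":-0.13,"wx":0,"wy":0,"wz":0},
    {"claw":0.01,"dx":0.042,"dy":0.13,"dz":-0.13,"wx":0,"wy":0,"wz":0},
    {"claw":0.01,"dx":0.058,"dy":0.18,"dz":-0.13,"wx":0,"wy":0,"wz":0},
    {"claw":0.01,"dx":0.072,"dy":0.225,"dz":-0.13,"wx":0,"wy":0,"wz":0},
    {"claw":0.01,"dx":0.08,"dy":0.25,"dz":-0.13,"wx":0,"wy":0,"wz":0}
  ]
}}

```text
clock: 30.05
position: [528.5, 125.9, 113.9]
tool_rot: [0.969, 0.248, 0.0, 0.0]
contact_force: [0.2, 0.4, -0.1]
finger_gap: 16.9
gripper_force: 30.0
```

```bash
python3 - <<'E'
from h import *
plan(658.5,4,115,119)
E
```

```text
t 30.1 pos [528.5 125.9 113.9] gap 16.9 | d [ 0.0554  0.1694 -0.001 ] w [ 0.    -0.    -0.004] rel -61 q7 -1.35
```

{"method": "servo_tool", "body": {
  "increments": [
    {"claw":0.01,"dx":0.013,"dy":0.04,"dz":0,"wx":0,"wy":0,"wz":0},
    {"claw":0.01,"dx":0.028,"dy":0.085,"dz":0,"wx":0,"wy":0,"wz":0},
    {"claw":0.01,"dx":0.042,"dy":0.125,"dz":0,"wx":0,"wy":0,"wz":0},
    {"claw":0.01,"dx":0.051,"dy":0.155,"dz":0,"wx":0,"wy":0,"wz":0},
    {"claw":0.01,"dx":0.0555,"dy":0.169,"dz":0,"wx":0,"wy":0,"wz":0},
    {"claw":0.01,"dx":0.0555,"dy":0.169,"dz":0,"wx":0,"wy":0,"wz":0},
    {"claw":0.01,"dx":0.0555,"dy":0.169,"dz":0.02,"wx":0,"wy":0,"wz":0},
    {"claw":0.01,"dx":0.0555,"dy":0.169,"dz":0.03,"wx":0,"wy":0,"wz":0}
  ]
}}

```text
clock: 31.05
position: [655.8, 10.3, 83.3]
tool_rot: [0.968, 0.251, -0.001, -0.001]
contact_force: [-0.2, 0.0, -0.2]
finger_gap: 17.1
gripper_force: 30.0
```

```bash
python3 - <<'E'
from h import *
st=readout.get_state();s=snapshot("wrist");t=snapshot("top")
cv2.imwrite("pics/w5.png",np.hstack([cv2.resize(s["frame"],(400,300)),cv2.resize(t["frame"][80:180,200:320],(360,300))])[...,::-1])
plan(658.5,4,26.5,119)
E
```

```text
t 31.1 pos [655.7   9.5  83. ] gap 17.3 | d [-0.0002  0.0064  0.0565] w [-0.003  0.002  0.002] rel -61 q7 -1.12
```

View pics/w5.png

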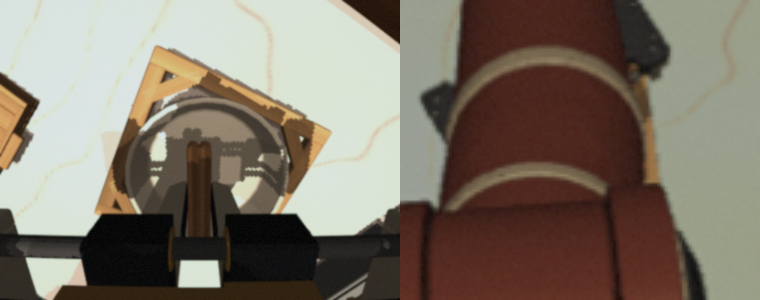

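The wrist view shows the chew at (200,190), inside the bowl opening with its centre near (208,160). I'll lower it.

{"method": "servo_tool", "body": {
  "increments": [
    {"claw":0.01,"dx":0,"dy":0.006,"dz":0,"wx":0,"wy":0,"wz":0},
    {"claw":0.01,"dx":0,"dy":0.006,"dz":0.015,"wx":0,"wy":0,"wz":0},
    {"claw":0.01,"dx":0,"dy":0.006,"dz":0.03,"wx":0,"wy":0,"wz":0},
    {"claw":0.01,"dx":0,"dy":0.006,"dz":0.042,"wx":0,"wy":0,"wz":0},
    {"claw":0.01,"dx":0,"dy":0.006,"dz":0.045,"wx":0,"wy":0,"wz":0},
    {"claw":0.01,"dx":0,"dy":0.006,"dz":0.045,"wx":0,"wy":0,"wz":0},
    {"claw":0.01,"dx":0,"dy":0.006,"dz":0.045,"wx":0,"wy":0,"wz":0},
    {"claw":0.01,"dx":0,"dy":0.006,"dz":0.045,"wx":0,"wy":0,"wz":0}
  ]
}}

```text
clock: 32.15
position: [660.9, 2.9, 39.9]
tool_rot: [0.968, 0.25, 0.001, -0.0]
contact_force: [-0.0, 0.2, -0.4]
finger_gap: 16.7
gripper_force: 30.0
```

```bash
python3 - <<'E'
from h import *
plan(658.5,4,26,119)
E
```

```text
t 32.1 pos [660.9   2.9  39.9] gap 16.7 | d [-0.0016 -0.0022  0.0139] w [-0.    -0.002 -0.   ] rel -61 q7 -1.11
```

{"method": "servo_tool", "body": {
  "increments": [
    {"claw":0.01,"dx":-0.001,"dy":-0.002,"dz":0.005,"wx":0,"wy":0,"wz":0},
    {"claw":0.01,"dx":-0.001,"dy":-0.002,"dz":0.01,"wx":0,"wy":0,"wz":0},
    {"claw":0.01,"dx":-0.001,"dy":-0.002,"dz":0.014,"wx":0,"wy":0,"wz":0},
    {"claw":0.01,"dx":-0.001,"dy":-0.002,"dz":0.014,"wx":0,"wy":0,"wz":0},
    {"claw":0.034,"dx":-0.001,"dy":-0.002,"dz":0.014,"wx":0,"wy":0,"wz":0},
    {"claw":0.034,"dx":-0.001,"dy":-0.002,"dz":0.014,"wx":0,"wy":0,"wz":0},
    {"claw":0.034,"dx":-0.001,"dy":-0.002,"dz":0.014,"wx":0,"wy":0,"wz":0},
    {"claw":0.034,"dx":-0.001,"dy":-0.002,"dz":0.014,"wx":0,"wy":0,"wz":0}
  ]
}}

```text
clock: 33.15
position: [658.7, 4.1, 25.3]
tool_rot: [0.968, 0.25, 0.0, -0.0]
contact_force: [0.3, -0.1, -0.3]
finger_gap: 34.2
gripper_force: 0.0
```

{"method": "servo_tool", "body": {
  "increments": [
    {"claw":0.034,"dx":0,"dy":0,"dz":-0.03,"wx":0,"wy":0,"wz":0},
    {"claw":0.034,"dx":0,"dy":0,"dz":-0.07,"wx":0,"wy":0,"wz":0},
    {"claw":0.034,"dx":0,"dy":0,"dz":-0.12,"wx":0,"wy":0,"wz":0},
    {"claw":0.034,"dx":-0.02,"dy":-0.04,"dz":-0.16,"wx":0,"wy":0,"wz":0},
    {"claw":0.034,"dx":-0.04,"dy":-0.08,"dz":-0.18,"wx":0,"wy":0,"wz":0},
    {"claw":0.034,"dx":-0.06,"dy":-0.12,"dz":-0.18,"wx":0,"wy":0,"wz":0},
    {"claw":0.034,"dx":-0.08,"dy":-0.15,"dz":-0.18,"wx":0,"wy":0,"wz":0},
    {"claw":0.034,"dx":-0.08,"dy":-0.15,"dz":-0.18,"wx":0,"wy":0,"wz":0}
  ]
}}

```text
clock: 34.15
position: [513.6, 98.4, 205.9]
tool_rot: [0.968, 0.252, 0.0, -0.001]
contact_force: [0.2, -0.5, -0.1]
finger_gap: 34.3
gripper_force: 0.0
```

```bash
python3 - <<'E'
from h import *
s=snapshot("side");cv2.imwrite("pics/fs.png",cv2.resize(s["frame"][...,::-1],(800,600)))
tan("side",659,3.5,52,44,62,80)
P=cloud(s,T(s))
for c in((563,270.6),(577,349.4)):
    k=np.hypot(P[...,0]-c[0],P[...,1]-c[1])<20;print(P[k][:,2].mean().round(1),P[k][:,2].std().round(1))
t=snapshot("top");cv2.imwrite("pics/ft.png",cv2.resize(t["frame"][...,::-1],(800,600)))
print(readout.get_state()["finger_gap"])
E
```

```text
side 322 rect [655.4   4.3] [88. 19.] yaw -150.6 z med 55.0
20.7 2.9
21.0 1.9
34.22564177904951
```

View pics/fs.png

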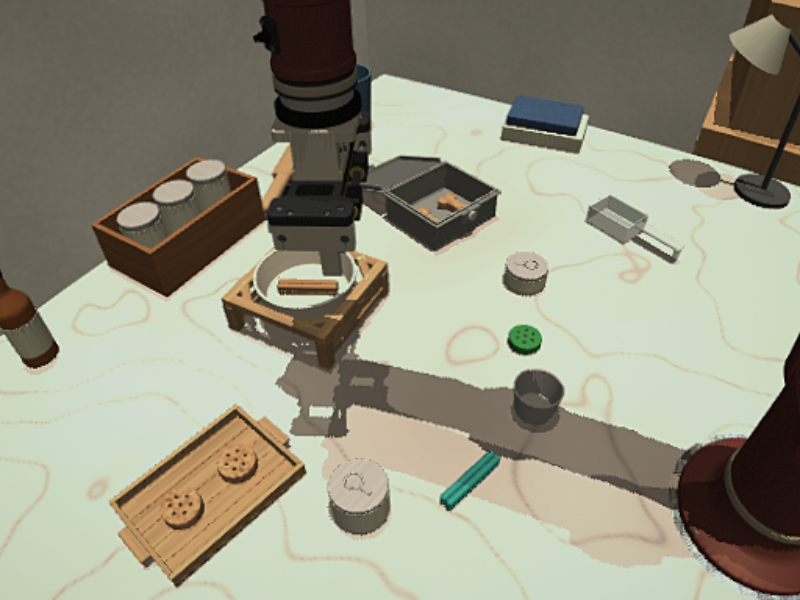

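View pics/ft.png

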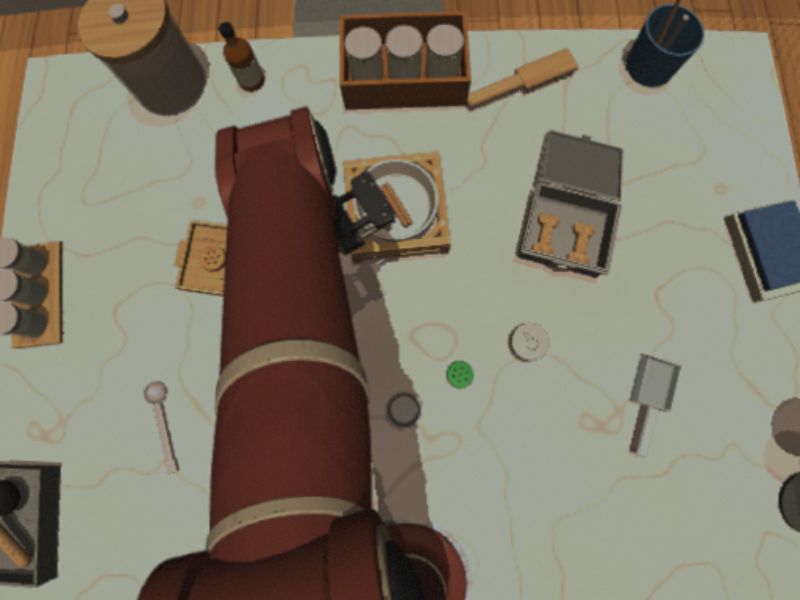

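The side view shows both discs flat in the tray at (238,462) and (182,507), the chew level in the bowl at (307,287), and the tins where they started. The top view shows both bones separate and flat in the tub at (545,233) and (583,242). The arm touches nothing, so I'm handing in.

```bash
python3 -c "
from h import *
print(job_done())"
```

```text
the job is handed in; nothing more can be done
None
```

The job is handed in at about 34 s of the 128 s allowed: both bones are in the tub, both round biscuits in the tray and the chew in the bowl, all flat by the final images, with the tins where they started; the judge returned no verdict.

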